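# Lock the filter cartridge into the bench dust extractor

## Task

Take the filter cartridge by its red handle and fit it into the round port on top of the grey dust extractor: find the slots with its two lugs, push it in against the spring, and twist it clockwise (seen from above) until it stops, so that it stays locked in by itself once you let go. Feel your way gently without forcing it, and leave the chisel, the glue bottle and the strip of wood where they are.

Things in the scene. Friction and masses are not known exactly. Their poses are not given: they have to be found in the camera images.
- cartridge_mid (a point): Loose filter cartridge, 74 mm tall, standing upright on the bench; this point is on its axis half-way up, 37 mm above its underside. z up, x along the red handle. Paper drum below (34 mm tall), then a blue flange 74 mm in diameter and 6 mm thick (this point is at mid-thickness), red handle on top. Half a turn about z makes no difference.
- handle (a point): Point to grip, on the axis of the cartridge, 25 mm above cartridge_mid, in its red handle: a bar 46 mm long (x), 16 mm wide (y: grip across this) and 34 mm tall, from 3 to 37 mm above cartridge_mid; finger tips must stay above the flange, whose top is 22 mm below this point.
- lugs (a point): Point on the cartridge's axis level with the middle of its two steel lugs, 18 mm below cartridge_mid. The lugs stick out of the drum along +x and -x, under the ends of the handle, hidden from above by the flange; each reaches 31 mm from the axis, is 10 mm wide and 6 mm thick (3 mm above and below this point).
- cartridge: The same cartridge, 85 to 170 g; origin at the centre of its underside, 37 mm below cartridge_mid, same axes. The paper drum is 44 mm in diameter, its foot tapers to 37 mm over the lowest 5 mm.
- extractor: Grey dust extractor, a box 160 mm (x) by 140 mm (y) by 100 mm tall, fixed to the bench, hose stub on its +x side; origin under its centre, on the bench. In its top, round the port, an aluminium collar with two opposite open slots, roughly along its +x and -x (white marks), but set up to 0.3 rad to either side, not measured: find them by feel or sight. The collar is clamped and does not turn.
- port (a point): Centre of the round port, level with the box's flat top and the collar's top. z up, x along the box. Bore 47 mm in diameter; the two slots are 14 mm wide and reach 34 mm from the axis. Height of cartridge_mid above this point: +37 mm as the drum's foot meets the top; +21 mm when the lugs rest on the collar beside the slots; +3 mm fully pushed in, flange on the box top.
- collar_ledge (a point): Point on the port's axis, 9 mm below its top, level with the underside of the collar's ledge. With cartridge_mid below +6 mm over the port (+3 to +5 is best) the lugs pass under the ledge and the cartridge turns clockwise from above (negative about z) by 60 degrees to a hard stop (keep below 0.6 N m); the other way is blocked. At the stop each lug lies under a notch in the ledge.
- spring_top (a point): Centre of a sprung plate down in the port when unloaded, 21 mm below the port. It pushes the drum's underside back up: 0.9 N per mm once cartridge_mid is below +16 mm over the port, about 12 N fully pushed in. A cartridge let go while not under the ledge rises to about +14 mm.
- locked (a point): Point on the port's axis, 9 mm above the port, where cartridge_mid ends up when locked. The notches at the end of the twist are 14 mm wide and 3 mm higher than the ledge: let go there, the spring snaps the lugs up into them. Let go short of the notches, the cartridge stays 3 mm lower, not locked.
- chisel_mid (a point): Bystander: loose chisel with red handle, 255 mm long, lying along its x, blade to +x; the point is 15 mm above the bench, near the root of the blade; handle 30 mm thick reaches 120 mm to -x, blade 135 mm to +x.
- glue_mid (a point): Bystander: loose yellow glue bottle with red cap, standing, 54 mm in diameter, 150 mm tall; the point is half-way up its axis.
- lath_mid (a point): Bystander: loose strip of pale wood 260 x 32 x 22 mm lying along its x; the point is its centre.
There are look-alikes about, which are no part of the job. There is more than one size of the cartridge; the job needs the smaller.

How it is judged:
On the way:
1. the cartridge's lugs have been pushed in through the slots, below the collar's ledge, the cartridge upright in the port (z of cartridge_mid in the frame of port below 0.0065 m and horizontal distance between cartridge_mid and port below 0.004 m and angle between cartridge_mid's own z axis and vertical below 0.07 rad), for 0.05 s.
At the end, for the whole second after the job is handed in: The cartridge is let go and at rest in the port, upright within 4 degrees and within 4 mm of its axis, the lugs sprung up into the notches: its mid point 7.5 to 10.8 mm above the port. The glue bottle stands, and chisel, bottle and wood strip lie within 30 mm of where they were (z of cartridge_mid in the frame of port between 0.0075 and 0.0108 m and horizontal distance between cartridge_mid and port below 0.004 m and angle between cartridge_mid's own z axis and vertical below 0.07 rad and linear speed of cartridge below 0.01 m/s and distance of each of chisel_mid, glue_mid, lath_mid from where it was at the start of the episode below 0.03 m and angle between glue_mid's own z axis and vertical below 0.2 rad); the robot touches nothing.
It fails at once if the cartridge is pressed on the extractor with more than 80 N in all (sum over the contacts) (contact force between cartridge and extractor above 80 N).
It fails at once if a bystander (chisel, glue bottle, wood strip) is moved 30 mm or more, or the bottle tipped (distance of any of chisel_mid, glue_mid, lath_mid from where it was at the start of the episode above 0.03 m or angle between glue_mid's own z axis and vertical above 0.2 rad).
It also fails if it takes over 72 s, if anything falls off the work surface, if the arm or the gripper's body presses on something with over 40 N, if the wrist force passes 120 N, or if a joint passes its speed limit or range.

## Robot

A 6-joint arm with a two-finger parallel gripper is mounted at the origin on the work surface. World frame = base frame: x ahead of the robot, y to its left, z up, the work surface at z = 0. Lengths are in m, angles in rad, forces in N, time in s.
With the tool pointing down it reaches from about 0.325 to 0.9 m from the base axis. Payload 6.1 kg.
Tool frame: the origin (TCP) lies between the finger pads; the fingertips stand 22 mm ahead of it and the grasp point (between the pads) lies 3 mm ahead of it; z points along the fingers, x is the direction in which the jaws open and shut, and the axes are right-handed (so a half turn about z gives the same grasp; the last joint's range is limited). The gripper opens to 85 mm and grips with 20 to 120 N. Pads are 22 mm wide; open, the fingers measure 114 mm over their backs; the gripper's body (76 mm by 85 mm) begins 54 mm behind the grasp point. The pads swing forward as they close: fully open they stand 13 mm farther back than shut.
Start: joints at [-1.402, 0.22, 1.526, -0, 1.395, -0.126], TCP at [0.182, -0.598, 0.253] pointing down, gripper open.
Joint ranges: [-2.98, 2.98], [-0.91, 2.08], [0.09, 2.57], [-1.24, 4.39], [0.2, 2.65], [-2.68, 2.68]. Speed limits (rad/s): [2.57, 2.57, 3.01, 3.14, 3.14, 3.14].

## Interface

Orientations are given as a unit quaternion [w, x, y, z].
In Python, from plant import monitor, eyes, env gives the robot as it stands.
- The arm moves only by the tool step_arm, never from a script. Its argument "commands" is text: rows parted by semicolons, each of 5 numbers parted by spaces: the closure, from 0 (fully open) to 1 (shut), then the shift along the tool's x, y, z in mm, then the turn about the tool's z in degrees. In form: gripper dx dy dz roll; .... A call has 1 to 10 rows; each row is the pose to reach, as a shift and turn from the pose commanded when the call began, along the tool's axes at that moment; what a row does not reach only later rows make up. A row lasts 1/12 s, in which the tool goes at most 41.7 mm and 7.16 degrees, less where a joint would pass 70% of its speed; a pose out of reach is approached as far as the arm can. A call with a gripper value outside its range is refused whole. The fingers move at their own pace and stop on an object; "force" is the grip in N (left out, the last holds). Time passes only in rows, so rows that repeat a pose let the fingers close. It gives the time, the measured TCP pose, the force and the opening at its end, in the units of the state.
- monitor.get_state(): the state, without advancing time (a new reading comes with each control period).
- eyes.snapshot(name): name is "scene" or "side" or "wrist"; returns a dict with "pixels" (420x560x3 uint8, blue, green, red), "fx", "fy", "cx", "cy" (pixels), "position" and "attitude" of the camera in the world; the wrist camera has in their place "mount" (4x4, takes a point from camera to tool coordinates, whose origin is the TCP and whose axes are the tool frame's). Camera axes: x right, y up, looking along -z (the intrinsics and any distortion apply to the point x, -y, -z); pixel columns grow to the right and rows downward; lengths in m; the calibration is good to about 2 mm. A picture is of the moment at which its call begins: read the wrist's pose just before it. There is no depth.
- env.sign_off(): hands the job in, once; it reports no verdict.
The state is a dict: "time": time; "q": joint angles; "dq": joint speeds; "effort": joint torques, N m; "position": TCP position; "tool_rot": TCP orientation; "contact_force": force on the tool from outside, world axes, zero at the start; "moment": the same for the moment, N m; "grip_width": finger opening in m.
Only numpy, scipy, OpenCV 4.12 (cv2) and the standard library are available. Lean on these libraries where they do the work, as an engineer would, in place of code of your own. Each camera call takes 0.05 s, during which the arm holds its last target. There are 200 camera calls.

## Working session

There is one attempt and no reset: what is moved stays moved. The work goes in short steps, Python scripts to look and compute and a tool call to move; the robot and the scene stay as the last step left them, time stands still between calls to the robot, and variables do not carry over. Pictures are saved under pics/ and viewed, about 8 in all and at most 12, crops included, and the job is handed in when it is done.

Besides the shell and the picture viewer there is one more tool, called after ">>>" as a command line: name --argument value ..., lists and objects as JSON in quotes. step_arm: Moves the arm, as the interface text tells. Its arguments: {"type":"object","properties":{"commands":{"type":"string"},"force":{"type":"number"}},"required":["commands"]}

```bash
mkdir -p pics; cat > h.py <<'E'
import numpy as np, cv2
from scipy.spatial.transform import Rotation as R
from plant import monitor, eyes, env
def rot(q): q=np.asarray(q); return R.from_quat([q[1],q[2],q[3],q[0]]).as_matrix() if q.size==4 else q
def snap(n):
    s=monitor.get_state(); d=eyes.snapshot(n)
    if n=="wrist":
        T=np.eye(4);T[:3,:3]=rot(s["tool_rot"]);T[:3,3]=s["position"];T=T@np.array(d["mount"])
        d["C"],d["Rm"]=T[:3,3],T[:3,:3]
    else: d["C"],d["Rm"]=np.array(d["position"]),rot(np.array(d["attitude"]))
    d["s"]=s; return d
def dist(d): 
    for k in d:
        if 'dist' in k: return np.array(d[k],float)
    return None
def ray(d,u,v):
    K=np.array([[d["fx"],0,d["cx"]],[0,d["fy"],d["cy"]],[0,0,1.]])
    p=cv2.undistortPoints(np.array([[[u,v]]],float),K,dist(d))[0,0]
    r=d["Rm"]@np.array([p[0],-p[1],-1]); return r/np.linalg.norm(r)
def onz(d,u,v,z): r=ray(d,u,v); return d["C"]+r*(z-d["C"][2])/r[2]
def proj(d,P):
    c=d["Rm"].T@(np.asarray(P)-d["C"]); K=np.array([[d["fx"],0,d["cx"]],[0,d["fy"],d["cy"]],[0,0,1.]])
    return cv2.projectPoints(np.array([[c[0],-c[1],-c[2]]]),np.zeros(3),np.zeros(3),K,dist(d))[0].ravel()
E
python3 - <<'E'
from h import *
ims=[]
for n in("scene","side","wrist"):
    d=snap(n); cv2.imwrite(f"pics/{n}0.png",d["pixels"]); ims.append(d["pixels"])
    print(n,[k for k in d if k not in("pixels","s")],d["fx"],d["C"].round(3),d["Rm"].round(2).tolist(),dist(d))
    np.save(f"{n}0.npy",{k:v for k,v in d.items()},allow_pickle=True)
print(monitor.get_state())
m=np.vstack([np.hstack([ims[0],ims[1]]),np.hstack([ims[2],ims[2]*0])])
cv2.imwrite("pics/a.png",cv2.resize(m,(800,600)))
E
```

```text
scene ['fx', 'fy', 'cx', 'cy', 'position', 'attitude', 'C', 'Rm'] 419.9773926962842 [1.13  0.315 1.067] [[-0.44, -0.76, 0.48], [0.9, -0.37, 0.24], [-0.01, 0.54, 0.84]] None
side ['fx', 'fy', 'cx', 'cy', 'position', 'attitude', 'C', 'Rm'] 534.5635493240485 [0.184 0.963 1.193] [[-0.92, 0.3, -0.26], [-0.4, -0.68, 0.62], [0.01, 0.67, 0.74]] None
wrist ['fx', 'fy', 'cx', 'cy', 'mount', 'C', 'Rm'] 368.327133431256 [ 0.262 -0.574  0.373] [[0.29, 0.91, 0.31], [-0.96, 0.28, 0.09], [-0.0, -0.32, 0.95]] None
{'time': 0.15, 'q': array([-1.40209275e+00,  2.21058163e-01,  1.52736462e+00,  1.37623854e-05,
        1.39467257e+00, -1.26064861e-01]), 'dq': array([-0.00049594, -0.00457445, -0.00168931,  0.00109563,  0.0005247 ,
        0.00044218]), 'effort': array([ 6.43264193e-04, -4.97484577e+01, -3.89905787e+01, -2.81134025e-04,
        7.18232885e-03, -8.18012495e-06]), 'position': array([ 0.18152246, -0.59760892,  0.2524337 ]), 'tool_rot': array([-5.24730521e-04,  8.03279292e-01, -5.95602061e-01, -5.37804698e-04]), 'contact_force': array([ 0.09704109,  0.56867261, -0.0754646 ]), 'moment': array([-0.04128626,  0.04022332,  0.02397919]), 'grip_width': 0.08574057517188781}
```

View pics/scene0.png

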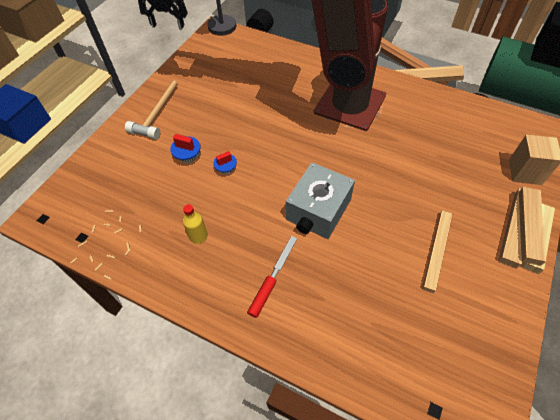

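View pics/side0.png

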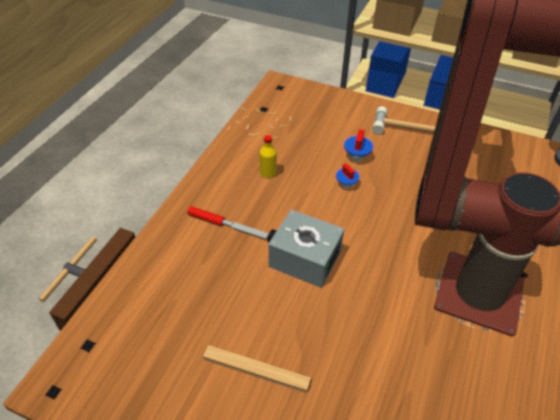

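Scene view: two blue/red cartridges, one at (185,149), larger, and one at (225,163), smaller. The extractor port is at (320,190), with the chisel at (275,275), the bottle at (195,225) and the lath at (438,250). In the side view, the small cartridge is at (347,177) and the port at (306,236). I'll measure the flange diameters and confirm in a crop.

```bash
python3 - <<'E'
from h import *
crops=[]
for n in("scene","side"):
    d=np.load(f"{n}0.npy",allow_pickle=True).item(); im=d["pixels"]; hsv=cv2.cvtColor(im,cv2.COLOR_BGR2HSV)
    bl=cv2.inRange(hsv,(105,150,60),(128,255,255)); 
    rd=cv2.inRange(hsv,(0,180,90),(6,255,255))|cv2.inRange(hsv,(174,180,90),(180,255,255))
    for nm,c in zip(("big","small"),((185,149),(225,163)) if n=="scene" else((358,147),(347,177))):
        w=np.zeros_like(bl); cv2.circle(w,c,19 if nm=='big' else 14,255,-1)
        b=cv2.findNonZero((bl|rd)&w if 0 else bl&w); hull=cv2.convexHull(b)[:,0]
        P=np.array([onz(d,u,v,.037)[:2] for u,v in hull]); (x,y),r=cv2.minEnclosingCircle(P.astype(np.float32))
        rr=cv2.findNonZero(rd&w)[:,0]; Q=np.array([onz(d,u,v,.067)[:2] for u,v in rr])
        ev,V=np.linalg.eigh(np.cov(Q.T)); print(n,nm,"ctr",round(x,4),round(y,4),"diam",round(2*r,4),"handle c",Q.mean(0).round(4),"ang",np.degrees(np.arctan2(V[1,1],V[0,1])).round(1))
    # port: bright ring
    pc=(320,190) if n=="scene" else (306,236)
    print(n,"port~",onz(d,*pc,.1).round(4))
    for cc in (pc,(225,163) if n=="scene" else(347,177)):
        crops.append(cv2.resize(im[cc[1]-37:cc[1]+38,cc[0]-50:cc[0]+50],(400,300),interpolation=cv2.INTER_CUBIC))
cv2.imwrite("pics/c.png",np.vstack([np.hstack(crops[:2]),np.hstack(crops[2:])]))
E
```

```text
scene big ctr 0.4613 -0.3932 diam 0.098 handle c [ 0.4622 -0.3944] ang 77.0
scene small ctr 0.4597 -0.2474 diam 0.0737 handle c [ 0.4632 -0.2434] ang 172.1
scene port~ [0.469  0.0826 0.1   ]
side big ctr 0.4711 -0.4001 diam 0.0945 handle c [ 0.4714 -0.4048] ang 100.1
side small ctr 0.4581 -0.2457 diam 0.0697 handle c [ 0.457  -0.2425] ang 127.0
side port~ [0.4699 0.0843 0.1   ]
```

View pics/c.png

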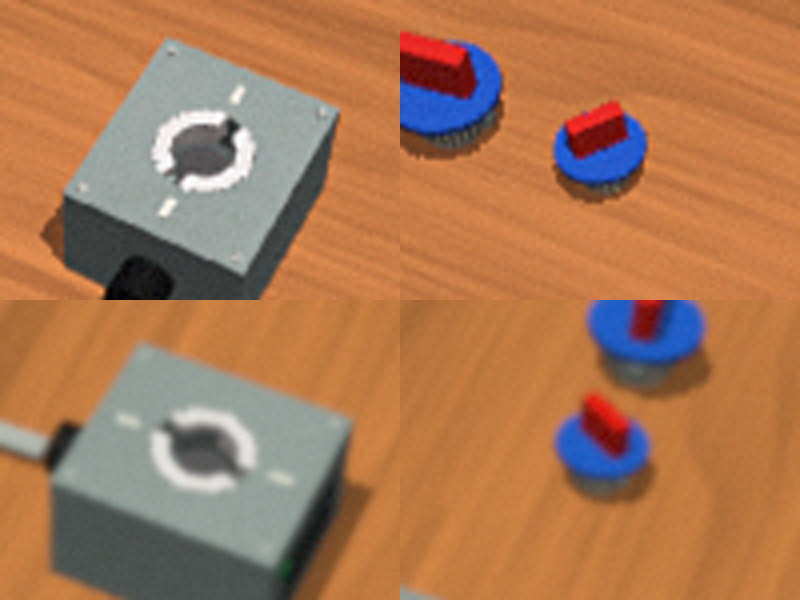

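The flange diameters confirm it. The small cartridge measures about 72 mm (nominal 74) at (0.459,-0.246), and the other measures about 96 mm. Next I'll move over the small one and turn toward the grasp.

>>> step_arm --commands "0 -25 -37 0 -7; 0 -50 -73 0 -14; 0 -75 -110 0 -21; 0 -100 -146 0 -28; 0 -125 -182 0 -35; 0 -150 -218 0 -42; 0 -175 -254 0 -49; 0 -200 -290 0 -56; 0 -228 -328 0 -63; 0 -255 -367 0 -70" --force 40

```text
time: 0.98
position: [0.4407, -0.2693, 0.2532]
tool_rot: [-0.0, 1.0, -0.024, -0.0]
contact_force: [0.9, -0.0, -0.2]
grip_width: 0.0848
```

>>> step_arm --commands "0 0 0 0 -7; 0 0 0 0 -14; 0 0 0 0 -21; 0 0 0 0 -28; 0 0 0 0 -35; 0 0 0 0 -42; 0 0 0 0 -49; 0 0 0 0 -56; 0 0 0 0 -63; 0 0 0 0 -63"

```text
time: 1.82
position: [0.4399, -0.2711, 0.253]
tool_rot: [-0.0, 0.865, 0.501, -0.0]
contact_force: [0.6, -0.1, -0.6]
grip_width: 0.0853
```

```bash
python3 - <<'E'
from h import *
d=snap("wrist"); s=d["s"]; np.save("w1.npy",d,allow_pickle=True); cv2.imwrite("pics/w1.png",d["pixels"])
T=rot(s["tool_rot"]); print(s["time"],s["position"],np.degrees(np.arctan2(T[1,0],T[0,0])),T[:,2],s["q"].round(2),d["C"])
im=d["pixels"]; hsv=cv2.cvtColor(im,cv2.COLOR_BGR2HSV)
rd=cv2.inRange(hsv,(0,170,60),(6,255,255))|cv2.inRange(hsv,(174,170,60),(180,255,255)); bl=cv2.inRange(hsv,(105,150,50),(128,255,255))
for nm,m,z in(("red",rd,.074),("blue",bl,.04)):
    for c in cv2.findContours(m,cv2.RETR_EXTERNAL,cv2.CHAIN_APPROX_NONE)[0]:
        if cv2.contourArea(c)<300: continue
        P=np.array([onz(d,u,v,z)[:2] for u,v in c[:,0]],np.float32)
        print(nm,cv2.contourArea(c),c[:,0].mean(0).round(),cv2.minEnclosingCircle(P),cv2.minAreaRect(P*1000))
E
```

```text
1.8167 [ 0.43989434 -0.27107326  0.25300281] 60.142299514251924 [-4.38563369e-04  3.84692010e-04 -9.99999830e-01] [-0.7  -0.04  1.81  0.    1.38 -1.75] [ 0.36812064 -0.23033656  0.37375338]
red 1477.0 [183. 272.] ((0.468990683555603, -0.38327541947364807), 0.033151451498270035) ((468.03936767578125, -383.325439453125), (28.048566818237305, 61.740455627441406), 7.328862190246582)
red 919.0 [308. 188.] ((0.45414918661117554, -0.24759623408317566), 0.024527711793780327) ((454.1296081542969, -248.00735473632812), (15.859585762023926, 48.051658630371094), 56.026893615722656)
blue 4303.5 [188. 260.] ((0.47013676166534424, -0.39262551069259644), 0.04947073757648468) ((469.669921875, -390.7658386230469), (96.2574234008789, 94.91252899169922), 18.465938568115234)
blue 2978.0 [306. 179.] ((0.4568589925765991, -0.2487555742263794), 0.03592332825064659) ((456.6204528808594, -248.50674438476562), (70.22750854492188, 69.08296203613281), 60.124664306640625)
```

View pics/w1.png

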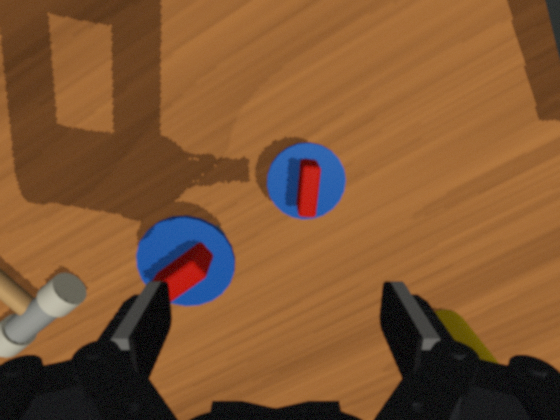

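The wrist view shows the big cartridge at (188,260) and the small one at (306,179), handle at (308,188). The small one's flange measures about 71 mm and its handle bears about -34°. The glue bottle's edge is at (465,340). I'll align, go part way down and look again.

>>> step_arm --commands "0 14 1 -10 2; 0 28 3 -10 4; 0 28 3 30 4; 0 28 3 60 4; 0 28 3 90 4; 0 28 3 115 4; 0 28 3 115 4; 0 28 3 115 4"

```text
time: 2.53
position: [0.4557, -0.2478, 0.1371]
tool_rot: [-0.002, 0.884, 0.467, -0.001]
contact_force: [0.2, -0.6, 1.0]
grip_width: 0.0857
```

```bash
python3 - <<'E'
from h import *
d=snap("wrist"); s=d["s"]; np.save("w2.npy",d,allow_pickle=True); cv2.imwrite("pics/w2.png",d["pixels"])
T=rot(s["tool_rot"]); print(s["time"],s["position"],np.degrees(np.arctan2(T[1,0],T[0,0])),d["C"])
im=d["pixels"]; hsv=cv2.cvtColor(im,cv2.COLOR_BGR2HSV)
rd=cv2.inRange(hsv,(0,170,150),(6,255,255))|cv2.inRange(hsv,(174,170,150),(180,255,255)); bl=cv2.inRange(hsv,(105,150,50),(128,255,255))
for nm,m,z in(("red",rd,.074),("blue",bl,.04)):
    for c in cv2.findContours(m,cv2.RETR_EXTERNAL,cv2.CHAIN_APPROX_NONE)[0]:
        if cv2.contourArea(c)<300: continue
        P=np.array([onz(d,u,v,z) for u,v in c[:,0]]); P=((P-s["position"])@T[:,:2]*1000).astype(np.float32)
        print(nm,"tool mm",cv2.contourArea(c),c[:,0].mean(0).round(),cv2.minEnclosingCircle(P),cv2.minAreaRect(P))
E
```

```text
2.5333 [ 0.45569489 -0.2477718   0.13713415] 55.73787675740639 [ 0.38762756 -0.2018421   0.25815021]
red tool mm 411.5 [279. 218.] ((0.6017963886260986, -13.55717658996582), 8.452152252197266) ((0.5799860954284668, -13.815679550170898), (13.916499137878418, 12.488935470581055), 0.016836559399962425)
blue tool mm 1547.0 [169. 355.] ((-80.188232421875, 103.4534683227539), 35.65730667114258) ((-75.95760345458984, 105.244873046875), (20.814712524414062, 70.36034393310547), 22.94972038269043)
blue tool mm 3759.5 [ 86. 319.] ((-128.345703125, 80.13240814208984), 46.46802520751953) ((-135.98033142089844, 73.37539672851562), (34.96530532836914, 92.06707763671875), 41.510379791259766)
blue tool mm 6727.5 [276. 221.] ((0.24220240116119385, 1.8412082195281982), 36.22264862060547) ((0.2127532958984375, 1.1592826843261719), (71.14388275146484, 70.22262573242188), 0.015061214566230774)
```

View pics/w2.png

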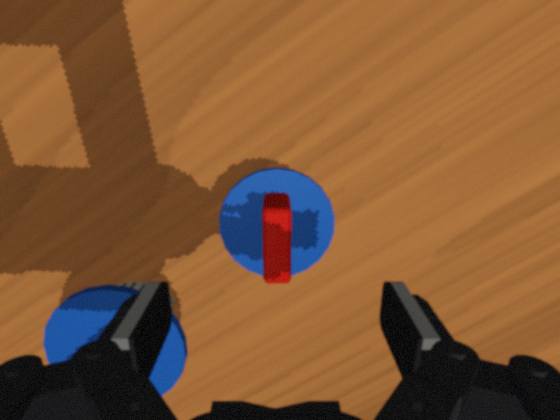

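The jaws line up with the handle (270,240) to within about 1 mm. I'll descend and grip.

>>> step_arm --commands "0 0.5 1 30 0; 0 0.5 1 55 0; 0 0.5 1 68 0; 0 0.5 1 68 0; 0.6 0.5 1 68 0; 1 0.5 1 68 0; 1 0.5 1 68 0; 1 0.5 1 68 0; 1 0.5 1 68 0; 1 0.5 1 68 0" --force 60

```text
time: 3.42
position: [0.4585, -0.249, 0.0713]
tool_rot: [0.001, 0.883, 0.469, 0.0]
contact_force: [2.2, -0.2, 0.0]
grip_width: 0.0152
```

```bash
python3 - <<'E'
from h import *
s=monitor.get_state(); T=rot(s["tool_rot"]); print(s["position"],s["grip_width"],s["q"].round(2),s["contact_force"],s["moment"])
# extractor geometry: white marks and ring in scene/side
for n in("scene","side"):
    d=np.load(f"{n}0.npy",allow_pickle=True).item(); im=d["pixels"]; pc=(320,190) if n=="scene" else (306,236)
    g=cv2.cvtColor(im,cv2.COLOR_BGR2HSV); m=cv2.inRange(g,(0,0,175),(180,60,255)); w=np.zeros_like(m); cv2.circle(w,pc,32,255,-1); m&=w
    N,L,st,ce=cv2.connectedComponentsWithStats(m)
    for i in range(1,N):
        if st[i,4]<4: continue
        print(n,st[i,4],ce[i].round(1),onz(d,*ce[i],.1).round(4))
    p=cv2.findNonZero(m)[:,0]; P=np.array([onz(d,u,v,.1)[:2] for u,v in p])
    r=np.linalg.norm(P-P.mean(0),axis=1); Q=P[r<.05]; print(n,"ring",cv2.minEnclosingCircle(Q[np.linalg.norm(Q-Q.mean(0),axis=1)<.041].astype(np.float32)))
E
```

```text
[ 0.45846739 -0.24904072  0.07134706] 0.015157012165730245 [-0.65  0.19  1.94  0.    1.02 -1.62] [ 2.17161393 -0.2192449   0.03122067] [-0.0235681  -0.15608002 -0.02091011]
scene 5 [312.8 164.6] [0.3938 0.0262 0.1   ]
scene 16 [328.9 176.1] [0.4125 0.0857 0.1   ]
scene 111 [314.9 185.5] [0.4611 0.0631 0.1   ]
scene 108 [326.1 194.5] [0.4757 0.1044 0.1   ]
scene 4 [348.  188.5] [0.4296 0.1519 0.1   ]
scene 5 [290.4 199.2] [0.5339 0.021  0.1   ]
scene 18 [311.5 204.1] [0.5231 0.0807 0.1   ]
scene 7 [329.6 216.9] [0.5398 0.1422 0.1   ]
scene ring ((0.46763765811920166, 0.08369164913892746), 0.03777400776743889)
side 126 [311.5 230.8] [0.463  0.0614 0.1   ]
side 19 [287.5 228.6] [0.5252 0.0801 0.1   ]
side 120 [301.7 241.3] [0.4736 0.1061 0.1   ]
side 23 [326. 243.] [0.4127 0.0854 0.1   ]
side ring ((0.46969839930534363, 0.08333620429039001), 0.03900616988539696)
```

Gripped: opening 15 mm, and the TCP is 34.3 mm above cartridge_mid. The port is at about (0.4685,0.083), and the slots bear about -16.5°. I'll lift, carry it to a viewing standoff and look at the collar closely.

>>> step_arm --commands "1 0 0 -20 0; 1 0 0 -60 0; 1 0 0 -100 0; 1 0 0 -140 0; 1 0 0 -180 0; 1 0 0 -180 0; 1 35 -8 -180 -5; 1 70 -16 -180 -10; 1 110 -26 -180 -17; 1 150 -35 -180 -17"

```text
time: 4.25
position: [0.5129, -0.1036, 0.2501]
tool_rot: [-0.0, 0.803, 0.596, 0.0]
contact_force: [1.0, -1.1, -1.2]
grip_width: 0.0146
```

>>> step_arm --commands "1 40 0 0 0; 1 78 3 0 0; 1 117 4 0 0; 1 150 5 0 0; 1 168 12 0 0; 1 168 12 0 0; 1 168 12 0 0; 1 168 12 0 0"

```text
time: 4.92
position: [0.5733, 0.0517, 0.2497]
tool_rot: [-0.0, 0.804, 0.594, -0.001]
contact_force: [0.6, -0.5, -1.4]
grip_width: 0.015
```

```bash
python3 - <<'E'
from h import *
d=snap("wrist"); s=d["s"]; np.save("w3.npy",d,allow_pickle=True); cv2.imwrite("pics/w3.png",d["pixels"])
T=rot(s["tool_rot"]); print(s["time"],s["position"],np.degrees(np.arctan2(T[1,0],T[0,0])),s["grip_width"],s["contact_force"],s["q"].round(2),T[:,2])
print("port px est",proj(d,[.4685,.083,.1]))
E
```

```text
4.9167 [0.57329927 0.05169496 0.2496888 ] 72.89098863302245 0.01504401902410205 [ 0.57686052 -0.48663447 -1.35784766] [-0.05  0.11  1.66 -0.    1.37 -1.32] [-1.30224022e-03 -4.61250458e-04 -9.99999046e-01]
port px est [274.76510964  42.17937296]
```

View pics/w3.png

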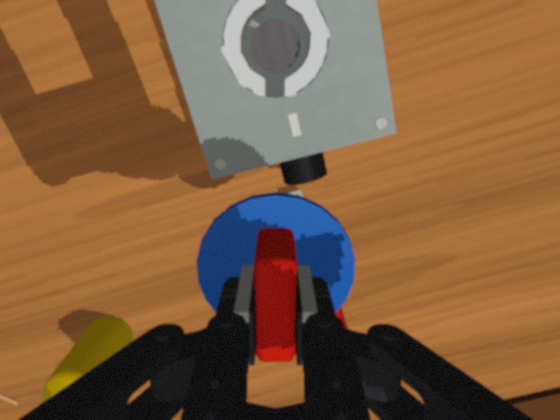

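Wrist view: the collar ring is at (275,40) with slots at (276,85) and (273,5), nearly along image vertical, as is the held handle. I'll measure the ring centre, the slot bearing and the cartridge's offset in the jaws.

```bash
cat > port.py <<'E'
from h import *
def analyse(d,guess=(.4685,.083)):
    s=d["s"];T=rot(s["tool_rot"]);hsv=cv2.cvtColor(d["pixels"],cv2.COLOR_BGR2HSV)
    m=cv2.inRange(hsv,(0,0,165),(180,50,255)); p=cv2.findNonZero(m)[:,0]
    P=np.array([onz(d,u,v,.1)[:2] for u,v in p]); P=P[np.linalg.norm(P-guess,axis=1)<.046]
    c=np.array(guess)
    for _ in range(15):   # outer radius per angle bin -> circle fit
        a=np.arctan2(*(P-c).T[::-1]); r=np.linalg.norm(P-c,axis=1); b=(a*36/np.pi).astype(int)
        E=np.array([P[b==k][r[b==k].argmax()] for k in np.unique(b) if (b==k).sum()>8])
        A=np.c_[2*E,np.ones(len(E))]; x=np.linalg.lstsq(A,(E**2).sum(1),rcond=None)[0]; c=x[:2]
    R0=np.sqrt(x[2]+c@c); a=np.degrees(np.arctan2(*(P-c).T[::-1])); r=np.linalg.norm(P-c,axis=1)
    h,_=np.histogram(a[(r>.025)&(r<.033)],bins=np.arange(-180,181,5)); k=np.arange(-177.5,180,5)
    low=h<.5*np.median(h); w=(np.median(h)-h)*low
    ax=np.degrees(np.angle((w*np.exp(2j*np.radians(k))).sum()))/2
    print("ring c",c.round(4),"R",R0.round(4),"gaps",k[low],"slot axis deg",ax.round(1)); return c,ax
E
python3 - <<'E'
from port import *
d=np.load("w3.npy",allow_pickle=True).item(); s=d["s"];T=rot(s["tool_rot"]); analyse(d)
hsv=cv2.cvtColor(d["pixels"],cv2.COLOR_BGR2HSV)
bl=cv2.inRange(hsv,(105,150,50),(128,255,255)); c=max(cv2.findContours(bl,cv2.RETR_EXTERNAL,cv2.CHAIN_APPROX_NONE)[0],key=cv2.contourArea)[:,0]
z=s["position"][2]-.0343+.003
c=c[c[:,1]<255]; P=np.array([onz(d,u,v,z) for u,v in c]); P=(P-s["position"])@T[:,:2]
A=np.c_[2*P,np.ones(len(P))]; x=np.linalg.lstsq(A,(P**2).sum(1),rcond=None)[0]; print("flange in tool mm",x[:2]*1000,"R",np.sqrt(x[2]+x[:2]@x[:2]))
rd=cv2.inRange(hsv,(0,170,150),(6,255,255)); q=cv2.findNonZero(rd)[:,0]; q=q[(q[:,1]<362)&(q[:,0]>240)&(q[:,0]<310)]
print(q.min(0),q.max(0)); 
for v in(q[:,1].min(),q[:,1].max()): print(((onz(d,276,v,z+.034)-s["position"])@T[:,:2]*1000).round(1))
E
```

```text
ring c [0.4701 0.0825] R 0.0344 gaps [-177.5  -27.5  -22.5  -17.5  -12.5   -7.5  142.5  147.5  152.5  157.5
  162.5  167.5  172.5  177.5] slot axis deg -17.6
flange in tool mm [ -0.3370081  -15.00847941] R 0.023417247467407577
[258 260] [295 361]
[ -0.3 -23.5]
[-0.2 20.6]
```

Slot bearing is -17.6° and the handle bears about -17.1°. The port is at about (0.4695,0.0827). I'll move above it and descend to foot level.

>>> step_arm --commands "1 0 -36 0 0; 1 0 -72 0 0; 1 -1 -107 0 0.5; 1 -1 -107.5 0 0.5; 1 -1 -107.5 30 0.5; 1 -1 -107.5 60 0.5; 1 -1 -107.5 75 0.5; 1 -1 -107.5 75 0.5; 1 -1 -107.5 75 0.5"

```text
time: 5.72
position: [0.4702, 0.0819, 0.1749]
tool_rot: [-0.0, 0.807, 0.59, -0.001]
contact_force: [0.8, 0.4, -1.6]
grip_width: 0.0148
```

```bash
python3 - <<'E'
from h import *
s=monitor.get_state();T=rot(s["tool_rot"]); print(s["time"],s["position"],np.degrees(np.arctan2(T[1,0],T[0,0])),s["contact_force"],s["moment"],T[:,2])
E
```

```text
5.7167 [0.47021103 0.08193095 0.17493048] 72.29910252287878 [ 0.76193725  0.39142494 -1.56105936] [ 0.03309683  0.00552604 -0.04038903] [-1.71904471e-03 -1.40330419e-04 -9.99998513e-01]
```

>>> step_arm --commands "1 0.5 0 2 0; 1 0.5 0 4 0; 1 0.5 0 6 0; 1 0.5 0 8 0; 1 0.5 0 10 0; 1 0.5 0 10 0"

```text
time: 6.22
position: [0.4708, 0.0833, 0.1651]
tool_rot: [-0.0, 0.807, 0.591, -0.0]
contact_force: [0.0, -0.3, -2.0]
grip_width: 0.0149
```

```bash
cat > st.py <<'E'
from h import *
s=monitor.get_state();T=rot(s["tool_rot"]); p=s["position"]
print(s["time"],p.round(4),"yaw",np.degrees(np.arctan2(T[1,0],T[0,0])).round(2),"mid over port",((p[2]-.0343-.1)*1000).round(1),"F",s["contact_force"].round(1),"Ftool",(T.T@s["contact_force"]).round(1),"M",s["moment"].round(2),"tilt",T[:2,2].round(4),"w",s["grip_width"].round(4))
E
python3 st.py
```

```text
Traceback (most recent call last):
  File "st.py", line 3, in <module>
    print(s["time"],p.round(4),"yaw",np.degrees(np.arctan2(T[1,0],T[0,0])).round(2),"mid over port",((p[2]-.0343-.1)*1000).round(1),"F",s["contact_force"].round(1),"Ftool",(T.T@s["contact_force"]).round(1),"M",s["moment"].round(2),"tilt",T[:2,2].round(4),"w",s["grip_width"].round(4))
                                                                                                                                                                                                                                                                   ^^^^^^^^^^^^^^^^^^^^^
AttributeError: 'float' object has no attribute 'round'
```

The foot is inside the bore with no contact force. Continuing gently toward the lug level at +21.

```bash
sed -i 's/s\["grip_width"\].round(4)/round(float(s["grip_width"]),4)/' st.py; python3 st.py
```

```text
6.2167 [0.4708 0.0833 0.1651] yaw 72.4 mid over port 30.8 F [ 0.  -0.3 -2. ] Ftool [-0.3  0.1  2. ] M [-0.06 -0.04 -0.02] tilt [-0.0005 -0.0001] w 0.0149
```

>>> step_arm --commands "1 0 0 2 0; 1 0 0 4 0; 1 0 0 6 0; 1 0 0 8 0; 1 0 0 9 0; 1 0 0 10 0; 1 0 0 10 0"

```text
time: 6.8
position: [0.4708, 0.0834, 0.155]
tool_rot: [-0.0, 0.807, 0.591, -0.0]
contact_force: [-2.0, 0.2, -2.2]
grip_width: 0.0149
```

```bash
python3 st.py
```

```text
6.8 [0.4708 0.0834 0.155 ] yaw 72.39 mid over port 20.7 F [-2.   0.2 -2.2] Ftool [-0.4 -1.9  2.2] M [-0.02  0.15 -0.04] tilt [-0.0005  0.0001] w 0.0149
```

There's a light wall touch (-2 N in x), so I'll shift 0.6 mm that way and continue.

>>> step_arm --commands "1 0 -0.6 0 0; 1 0 -0.6 1 0; 1 0 -0.6 2 0; 1 0 -0.6 3 0; 1 0 -0.6 4 0; 1 0 -0.6 5 0; 1 0 -0.6 5 0"

```text
time: 7.38
position: [0.4702, 0.0835, 0.1501]
tool_rot: [-0.0, 0.807, 0.591, -0.0]
contact_force: [-0.2, 0.2, -1.7]
grip_width: 0.0147
```

```bash
python3 st.py
```

```text
7.3833 [0.4702 0.0835 0.1501] yaw 72.39 mid over port 15.8 F [-0.2  0.2 -1.7] Ftool [ 0.1 -0.2  1.7] M [ 0.04 -0.01  0.01] tilt [-0.0003  0.    ] w 0.0147
```

The lugs are in the slots (+15.8 mm, no reaction). Now I'll push against the spring.

>>> step_arm --commands "1 0 0 2 0; 1 0 0 4 0; 1 0 0 6 0; 1 0 0 8 0; 1 0 0 9 0; 1 0 0 10 0; 1 0 0 11 0; 1 0 0 12 0; 1 0 0 12 0" --force 80

```text
time: 8.13
position: [0.4709, 0.0834, 0.1392]
tool_rot: [0.0, 0.807, 0.591, 0.0]
contact_force: [-3.0, -0.6, 8.1]
grip_width: 0.0146
```

```bash
python3 st.py
```

```text
8.1333 [0.4709 0.0834 0.1392] yaw 72.4 mid over port 4.9 F [-3.  -0.6  8.1] Ftool [-1.4 -2.7 -8.1] M [-0.27  0.53 -0.04] tilt [ 0.0009 -0.0004] w 0.0146
```

>>> step_arm --commands "1 0 -0.6 0.6 0; 1 0 -0.6 1.2 0; 1 0 -0.6 1.2 3; 1 0 -0.6 1.2 6; 1 0 -0.6 1.2 9; 1 0 -0.6 1.2 12; 1 0 -0.6 1.2 15; 1 0 -0.6 1.2 15"

```text
time: 8.8
position: [0.4704, 0.0838, 0.1383]
tool_rot: [0.0, 0.878, 0.479, 0.001]
contact_force: [-2.2, 0.1, 9.1]
grip_width: 0.0145
```

```bash
python3 st.py
```

```text
8.8 [0.4704 0.0838 0.1383] yaw 57.24 mid over port 4.0 F [-2.2  0.1  9.1] Ftool [-1.1 -1.9 -9.1] M [-0.15  0.59 -0.09] tilt [0.0014 0.    ] w 0.0145
```

Turning freely under the ledge. Continuing the twist.

>>> step_arm --commands "1 -0.3 -0.4 0 4; 1 -0.3 -0.4 0 8; 1 -0.3 -0.4 0 12; 1 -0.3 -0.4 0 16; 1 -0.3 -0.4 0 20; 1 -0.3 -0.4 0 24; 1 -0.3 -0.4 0 28; 1 -0.3 -0.4 0 32; 1 -0.3 -0.4 0 36; 1 -0.3 -0.4 0 36"

```text
time: 9.63
position: [0.4699, 0.0836, 0.1382]
tool_rot: [0.0, 0.983, 0.184, 0.001]
contact_force: [-1.9, -1.8, 7.8]
grip_width: 0.0148
```

```bash
python3 st.py
```

```text
9.6333 [0.4699 0.0836 0.1382] yaw 21.18 mid over port 3.9 F [-1.9 -1.8  7.8] Ftool [-2.4  1.  -7.8] M [-0.27  0.62 -0.08] tilt [ 0.0013 -0.0002] w 0.0148
```

>>> step_arm --commands "1 -0.3 0 0 1.5; 1 -0.3 0 0 3; 1 -0.3 0 0 4.5; 1 -0.3 0 0 6; 1 -0.3 0 0 6"

```text
time: 10.05
position: [0.4698, 0.0835, 0.1383]
tool_rot: [0.0, 0.991, 0.133, 0.001]
contact_force: [-3.4, -0.7, 8.8]
grip_width: 0.0142
```

```bash
python3 st.py
```

```text
10.05 [0.4698 0.0835 0.1383] yaw 15.32 mid over port 4.0 F [-3.4 -0.7  8.8] Ftool [-3.5 -0.3 -8.8] M [-0.1   0.55 -0.05] tilt [ 0.0016 -0.0001] w 0.0142
```

>>> step_arm --commands "1 0 0 0 1; 1 0 0 0 2; 1 0 0 0 2"

```text
time: 10.3
position: [0.4698, 0.0836, 0.1383]
tool_rot: [0.0, 0.993, 0.116, 0.001]
contact_force: [-2.4, -0.7, 8.7]
grip_width: 0.0145
```

```bash
python3 st.py
```

```text
10.3 [0.4698 0.0836 0.1383] yaw 13.35 mid over port 4.0 F [-2.4 -0.7  8.7] Ftool [-2.5  0.1 -8.7] M [-0.14  0.55 -0.  ] tilt [ 0.0016 -0.0001] w 0.0145
```

>>> step_arm --commands "1 0 0 0 1; 1 0 0 0 2; 1 0 0 0 2"

```text
time: 10.55
position: [0.4697, 0.0836, 0.1383]
tool_rot: [0.0, 0.995, 0.099, 0.001]
contact_force: [-2.2, -0.1, 8.9]
grip_width: 0.0146
```

```bash
python3 st.py
```

```text
10.55 [0.4697 0.0836 0.1383] yaw 11.35 mid over port 4.0 F [-2.2 -0.1  8.9] Ftool [-2.1 -0.3 -8.9] M [-0.1   0.58  0.03] tilt [0.0015 0.    ] w 0.0146
```

>>> step_arm --commands "1 0 0 0 0.7; 1 0 0 0 1.5; 1 0 0 0 1.5"

```text
time: 10.8
position: [0.4695, 0.0836, 0.1383]
tool_rot: [0.0, 0.996, 0.086, 0.0]
contact_force: [-3.1, -0.4, 8.9]
grip_width: 0.0144
```

```bash
python3 st.py
```

```text
10.8 [0.4695 0.0836 0.1383] yaw 9.89 mid over port 4.0 F [-3.1 -0.4  8.9] Ftool [-3.1 -0.2 -8.9] M [-0.04  0.73  0.21] tilt [ 0.001  -0.0001] w 0.0144
```

>>> step_arm --commands "1 0 0 0 0.5; 1 0 0 0 1; 1 0 0 0 1"

```text
time: 11.05
position: [0.4692, 0.0836, 0.1383]
tool_rot: [0.0, 0.997, 0.078, 0.0]
contact_force: [-4.5, -0.8, 10.9]
grip_width: 0.0144
```

```bash
python3 st.py
```

```text
11.05 [0.4692 0.0836 0.1383] yaw 8.92 mid over port 4.0 F [-4.5 -0.8 10.9] Ftool [ -4.6   0.1 -10.9] M [-0.08  0.98  0.29] tilt [ 0.0001 -0.0002] w 0.0144
```

The twist moment is up to 0.29 N m while the turn continues, so it's at the stop. I'll ease back 1° and let it rise into the notches while still held.

>>> step_arm --commands "1 0 0 0 -1; 1 0 0 -1 -1; 1 0 0 -2 -1; 1 0 0 -3 -1; 1 0 0 -4 -1; 1 0 0 -4.7 -1; 1 0 0 -4.7 -1"

```text
time: 11.63
position: [0.4692, 0.0836, 0.1424]
tool_rot: [-0.0, 0.996, 0.086, 0.0]
contact_force: [-1.7, -0.5, 5.2]
grip_width: 0.0146
```

```bash
python3 st.py
```

```text
11.6333 [0.4692 0.0836 0.1424] yaw 9.9 mid over port 8.1 F [-1.7 -0.5  5.2] Ftool [-1.7  0.2 -5.2] M [-0.05  0.46  0.06] tilt [0.0004 0.0001] w 0.0146
```

At +8.1 mm the hand carries only the spring's 7 N, so the lugs are above ledge level, in the notches. Releasing.

>>> step_arm --commands "0.9 0 0 0 0; 0.7 0 0 0 0; 0.4 0 0 0 0; 0 0 0 0 0; 0 0 0 0 0; 0 0 0 0 0; 0 0 0 0 0; 0 0 0 0 0"

```text
time: 12.3
position: [0.469, 0.0836, 0.1417]
tool_rot: [-0.0, 0.996, 0.086, -0.0]
contact_force: [-0.2, 1.0, -0.3]
grip_width: 0.0855
```

>>> step_arm --commands "0 0 0 -15 0; 0 0 0 -45 0; 0 0 0 -80 0; 0 0 0 -110 0; 0 0 0 -110 0; 0 0 0 -110 0"

```text
time: 12.8
position: [0.4704, 0.0836, 0.2541]
tool_rot: [0.0, 0.996, 0.086, 0.002]
contact_force: [0.2, 0.3, -1.2]
grip_width: 0.0852
```

```bash
python3 st.py; python3 - <<'E'
from h import *
d=snap("wrist"); e=snap("scene"); f=snap("side"); cr=[]
for x,n in((d,"wrist"),(e,"scene"),(f,"side")):
    hsv=cv2.cvtColor(x["pixels"],cv2.COLOR_BGR2HSV); u0,v0=proj(x,[.4695,.083,.11])
    m=cv2.inRange(hsv,(0,150,130),(6,255,255))|cv2.inRange(hsv,(174,150,130),(180,255,255))
    bl=cv2.inRange(hsv,(105,140,50),(128,255,255))
    c=min([c for c in cv2.findContours(bl,cv2.RETR_EXTERNAL,cv2.CHAIN_APPROX_NONE)[0] if cv2.contourArea(c)>80],key=lambda c:np.hypot(*(c[:,0].mean(0)-[u0,v0])))[:,0]
    h=cv2.convexHull(c)[:,0]
    for z in(.106,.112,.117): 
        P=np.array([onz(x,u,v,z)[:2] for u,v in h],np.float32); cc,r=cv2.minEnclosingCircle(P); print(n,"z",z,np.round(cc,4),"diam",round(2*r,4))
    im=x["pixels"]; u,v=int(u0),int(v0); s=(100,75) if n=="wrist" else (50,37)
    v=min(max(v,s[1]),420-s[1]);u=min(max(u,s[0]),560-s[0]); cr.append(cv2.resize(im[v-s[1]:v+s[1],u-s[0]:u+s[0]],(400,300),interpolation=cv2.INTER_CUBIC))
cr.append(cv2.resize(e["pixels"],(400,300)))
cv2.imwrite("pics/end.png",np.vstack([np.hstack(cr[:2]),np.hstack(cr[2:])]))
E
```

```text
12.8 [0.4704 0.0836 0.2541] yaw 9.89 mid over port 119.8 F [ 0.2  0.3 -1.2] Ftool [ 0.2 -0.3  1.2] M [ 0.01  0.01 -0.01] tilt [0.0049 0.0001] w 0.0852
wrist z 0.106 [0.4691 0.0824] diam 0.075
wrist z 0.112 [0.4688 0.0842] diam 0.0734
wrist z 0.117 [0.4685 0.0857] diam 0.072
scene z 0.106 [0.4669 0.0832] diam 0.0754
scene z 0.112 [0.4711 0.0847] diam 0.0749
scene z 0.117 [0.4745 0.0859] diam 0.0745
side z 0.106 [0.4705 0.081 ] diam 0.0732
side z 0.112 [0.4689 0.0859] diam 0.0728
side z 0.117 [0.4676 0.0899] diam 0.0725
```

View pics/end.png

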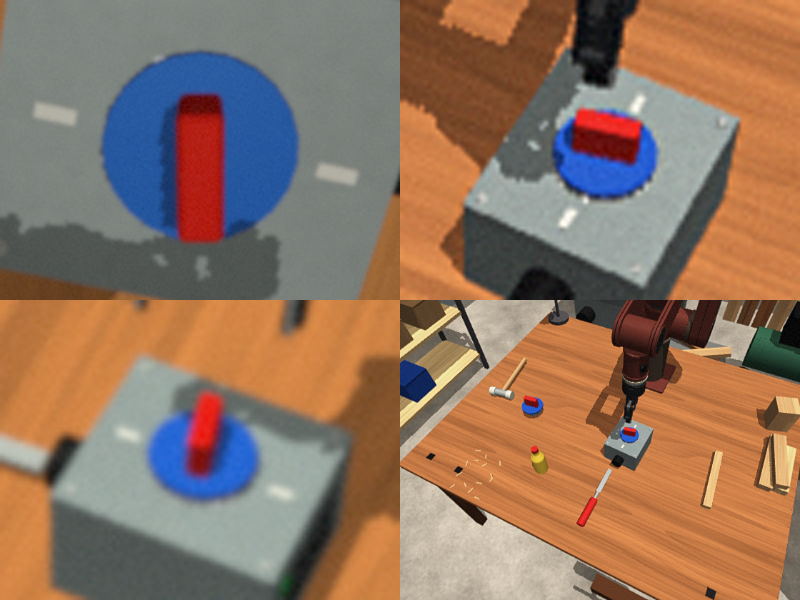

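```bash
python3 -c "
from plant import env
print(env.sign_off())"
```

```text
the job is handed in; nothing more can be done
None
```

I fitted the smaller cartridge (72 mm flange measured, 74 mm nominal) into the extractor port, and by my checks it is locked. I handed the job in at about 13 s of the 72 s allowed, and no verdict was reported.

- **Insertion:** The lugs went through the slots (bearing about -17.6°) with no resistance. I pushed the cartridge in to +4 mm against about 10 N of spring. It turned about 62° clockwise before it met the stop. The highest twist moment I read was 0.29 N m, and wrist force readings stayed under about 12 N.
- **Lock check by force:** Eased up while still held, it rose to +8.1 mm, and the load fell just as the spring predicts. That is above ledge level, so the lugs are in the notches.
- **Final view:** After release and retreat, the three cameras together put the flange upright, centred at about (0.469, 0.0835) and about 9 mm above the port. The gripper is clear, and the chisel, bottle and wood strip look where they were; I did not measure them.
- **Weaker points:** The camera height is only good to about 2–3 mm, so the lock itself rests mainly on the force and height readings. The first cameras and the wrist camera disagreed by 1–2 mm on the port centre. I corrected that by feel.

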